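# Zero the light detector and hold the beam at half

## Robot

A 6-joint arm with a two-finger parallel gripper is mounted at the origin on the work surface. World frame = base frame: x ahead of the robot, y to its left, z up, the work surface at z = 0. Lengths are in m, angles in rad, forces in N, time in s.
With the tool pointing down it reaches from about 0.35 to 0.975 m from the base axis. Payload 4.9 kg.
Tool frame: the origin (TCP) lies on the front face of the gripper's body, between the roots of the fingers; the fingertips stand ctrl.finger_overhang ahead of it and the grasp point (between the pads) lies 54 mm ahead of it (ctrl.finger_overhang is the distance from the TCP to the fingertips, in m); z points along the fingers, y is the line along which they close (so a half turn about z gives the same grasp; the last joint's range is limited). The gripper opens to 85 mm and grips with 20 to 120 N. Pads are 22 mm wide; open, the fingers measure 114 mm over their backs; the gripper's body (76 mm by 85 mm) begins 54 mm behind the grasp point. The pads swing forward as they close: fully open they stand 13 mm farther back than shut.
Start: joints at [-1.391, 0.053, 1.613, -0, 1.476, -0.119], TCP at [0.184, -0.597, 0.304] pointing down, gripper open.
Joint ranges: [-3.01, 3.01], [-1.01, 2.22], [0.06, 2.58], [-1.02, 4.17], [0.09, 2.62], [-3.14, 3.14]. Speed limits (rad/s): [2.57, 2.57, 3.14, 3.14, 3.14, 3.14].

## Interface

Orientations are given as a rotation vector (axis times angle).
In Python, from station import ctrl, vision gives the robot as it stands. The module is installed in compiled form; this text tells all that it offers.
- The arm moves only by the tool drive_tool, never from a script. Its argument "rows" is a list of rows, each a list of 2 entries, a list of its own where there are three numbers: the shift along the tool's x, y, z in m, then the turn about the tool's z in rad. A call has 1 to 10 rows; each row shifts and turns the commanded pose from where the row before left it, along the tool's axes as they then stand; what a row does not reach is not made up. A row lasts 1/10 s, in which the tool goes at most 50 mm and 8.59 degrees, less where a joint would pass 70% of its speed; a pose out of reach is approached as far as the arm can. A call with a gripper value outside its range is refused whole. "jaw" is the closure, from 0 (fully open) to 1 (shut), set as the call begins (left out, the last holds). The fingers move at their own pace and stop on an object; "grip_force" is the grip in N (left out, the last holds). Time passes only in rows, so rows that do not move let the fingers close. It gives the time, the measured TCP pose, the force, the opening and the grip force at its end, in the units of the state.
- ctrl.get_obs(): the state, without advancing time (a new reading comes with each control period).
- vision.get_image(name): name is "scene" or "side" or "wrist"; returns a dict with "image" (400x640x3 uint8, blue, green, red), "vertical_fov" (degrees; the focal length in pixels is half the picture's height over the tangent of half this angle, whatever the lens; pixels are square), "cx", "cy" (the principal point, pixels), "R" (3x3) and "t" (3): a world point X has camera coordinates R X + t. Camera axes: x right, y down, z forward; pixel columns grow to the right and rows downward; lengths in m; the calibration is good to about 2 mm. The wrist camera is an equidistant fisheye: a pixel r from the principal point sees the ray r / f radians off the axis. A picture is of the moment at which its call begins. There is no depth.
- ctrl.finish_job(): hands the job in; it is judged then, once.
The state is a dict: "t": time; "q": joint angles; "dq": joint speeds; "effort": joint torques, N m; "tool_pos": TCP position; "tool_rot": TCP orientation; "contact_force": force on the tool from outside, world axes, zero at the start; "wrist_torque": the same for the moment, N m; "opening": finger opening in m; "grip_force": force on a finger pad.
Only numpy, scipy, OpenCV 4.12 (cv2) and the standard library are available. Lean on these libraries where they do the work, as an engineer would, in place of code of your own. Each camera call takes 0.05 s, during which the arm holds its last target. There are 200 camera calls.

## Task

Zero the light detector first: with the beam shutter still shut, push the red-balled zero lever over to its stop, keep it there for a moment and let it spring all the way back. Then slide the self-closing shutter by its yellow finger tab until it is half open, without overshooting far past half on the way, and finish while holding it steady there with your fingers against its spring. Leave the loose things on the bench where they are.

Things in the scene. Friction and masses are not known exactly. Their poses are not given: they have to be found in the camera images.
- shutter_unit: the beam shutter: a fixed grey upright frame, 150 mm along its x and 16 mm thick, on a black rider on the aluminium optical rail. Origin under the frame's middle, level with the rail top, 30 mm above the bench. z is up, -x is the way the shutter opens (roughly towards the robot), y runs along the rail towards the lamp house. The frame's top edge is 132 mm above the origin
- shutter (a joint): opening of the shutter in m: 0 shut, 0.060 fully open, 0.030 half open. A spring closes it: the opening force is about 3 N at 0, 9 N at 0.030 and 15 N at 0.060 (200 N/m) and it runs shut at once when let go
- shutter_tab (a point): centre of the yellow finger tab, which stands above the frame and moves with the blade: an upright block 14 mm along the slide direction (the unit's x), 24 mm across, 46 mm tall (23 mm up and down from this point). A red line across its top and a red pointer on its scale side mark its middle. When shut it is 30 mm to the +x of half_mark. The frame's top is 5 mm below its foot
- half_mark (a point): fixed point where the tab's centre stands when the shutter is half open: on the frame's mid-plane, 160 mm above the unit's origin, level with the long red tick. The ticks are on a white ledge on the frame's -y side (86 mm long, top 132 mm above the origin, reaching 25 mm from the mid-plane): shut at the +x end, quarter, half, three quarters, fully open, 15 mm apart
- detector: the light detector: a fixed black cylindrical head 60 mm in diameter, axis along the rail, on a post and a black rider. Origin at the centre of the rider's underside, on the rail top; z up; +x (roughly away from the robot) is the way the top of the zero lever is pushed; y along the rail towards the shutter. The lever's axis is parallel to y, 130 mm above the origin; the lever's rod is at y = 6 mm
- zero_lever (a joint): angle of the zero lever in rad: 0 at home, leaning 0.4 rad from upright to the detector's -x; 0.80 at its stop, leaning 0.4 rad to +x, with its black flag over the detector's window. A spring brings it back; at the ball it takes about 2.5 N at home, rising to 6.5 N at the stop
- lever_ball (a point): centre of the red ball, 22 mm in diameter, on top of the zero lever's 6 mm rod, 80 mm from the lever's axis. At home it is 31 mm to the detector's -x from the axis and 74 mm above it, at the stop 31 mm to its +x at the same height, 6 mm higher midway
- filter_mount: loose bystander: orange filter in a black ring on a small base, 50 mm wide, 68 mm tall, in front of the rail; origin at the centre of its underside
- blue_box: loose bystander: closed blue parts box 85 x 110 x 36 mm beyond the rail; origin at the centre of its underside
- red_box: loose bystander: closed red parts box 75 x 100 x 32 mm beyond the rail; origin at the centre of its underside
- screwdriver: loose bystander: yellow-handled screwdriver 170 mm long, lying in front of the rail; origin at the middle of its underside
- dropper: loose bystander: small amber bottle 36 mm in diameter, 75 mm tall, beyond the rail; origin at the centre of its underside
- lens_cap: loose bystander: blue lens cap 44 mm in diameter, 13 mm thick, lying on the rail between the detector and the shutter; origin at the centre of its underside
- mouse: loose bystander: black computer mouse 100 x 60 x 32 mm on its round blue pad at the robot's right; origin at the centre of its underside

How it is judged:
On the way, in this order (a step that is already met when the one before it is completed fails the run):
1. the zero lever is held at its stop for 0.3 s while the shutter is shut (value of joint zero_lever above 0.74 rad and value of joint shutter below 0.004 m), for 0.3 s.
2. the zero lever is back home and let go, the shutter still shut (value of joint zero_lever below 0.06 rad and contact force between the fingers and zero_lever below 0.3 N and value of joint shutter below 0.004 m), for 0.2 s.
At the end, for the whole second after the job is handed in: the shutter stands still at half travel, 30 mm open within 5 mm, held there by the robot's fingers against its spring (more than 4 N between fingers and shutter); the zero lever is home (within 0.06 rad) and every loose thing is within 25 mm of where it was (value of joint shutter between 0.025 and 0.035 m and velocity of joint shutter between -0.01 and 0.01 m/s and contact force between the fingers and shutter above 4 N and value of joint zero_lever below 0.06 rad and distance of each of filter_mount, blue_box, red_box, screwdriver, dropper, lens_cap, mouse from where it was at the start of the episode below 0.025 m); the arm keeps its last pose, push and grip.
It fails at once if the shutter is opened well past half (beyond 46 mm of its 60 mm) (value of joint shutter above 0.046 m).
It fails at once if a loose bystander is moved by more than 25 mm (distance of any of filter_mount, blue_box, red_box, screwdriver, dropper, lens_cap, mouse from where it was at the start of the episode above 0.025 m).
It also fails if it takes over 51 s, if anything falls off the work surface, if the arm or the gripper's body presses on something with over 40 N, if the wrist force passes 120 N, or if a joint passes its speed limit or range.

## Working session

There is one attempt and no reset: what is moved stays moved. The work goes in short steps, Python scripts to look and compute and a tool call to move; the robot and the scene stay as the last step left them, time stands still between calls to the robot, and variables do not carry over. Pictures are saved under pics/ and viewed, at most 10 in all, crops included, and the job is handed in when it is done.

Besides the shell and the picture viewer there is one more tool, called after "Request:" as a command line: name --argument value ..., lists and objects as JSON in quotes. drive_tool: Moves the arm, as the interface text tells. Its arguments: {"type":"object","properties":{"rows":{"type":"array","items":{"type":"array"}},"jaw":{"type":"number"},"grip_force":{"type":"number"}},"required":["rows"]}

```bash
mkdir -p pics
cat > h.py <<'E'
import numpy as np, cv2
from station import ctrl, vision
def cast(im,u,v):
    h=im["image"].shape[0]; f=h/2/np.tan(np.radians(im["vertical_fov"])/2)
    R=np.array(im["R"]);t=np.array(im["t"])
    d=np.array([(u-im["cx"])/f,(v-im["cy"])/f,1.0]); d=R.T@d
    return -R.T@t, d/np.linalg.norm(d)
def plane(im,u,v,z):
    o,d=cast(im,u,v); return o+d*(z-o[2])/d[2]
def two(a,pa,b,pb):
    o1,d1=cast(a,*pa);o2,d2=cast(b,*pb)
    s=np.linalg.lstsq(np.c_[d1,-d2],o2-o1,rcond=None)[0]
    p,q=o1+s[0]*d1,o2+s[1]*d2
    return (p+q)/2,np.linalg.norm(p-q)
def proj(im,X):
    f=200/np.tan(np.radians(im["vertical_fov"])/2); c=np.array(im["R"])@X+im["t"]
    return im["cx"]+f*c[0]/c[2], im["cy"]+f*c[1]/c[2]
E
python3 - <<'E'
from h import *
import pickle
o=ctrl.get_obs();print(o["t"],o["tool_pos"],o["tool_rot"],o["opening"],ctrl.finger_overhang)
d={}
for n in("scene","side"):
    d[n]=im=vision.get_image(n);cv2.imwrite(f"pics/{n}0.png",im["image"])
    print(n,im["vertical_fov"],-np.array(im["R"]).T@im["t"])
pickle.dump(d,open("d0.pkl","wb"))
E
```

```text
0.0 [ 0.1839064  -0.596811    0.30263772] [-3.10447720e+00 -4.67316788e-01  9.30423511e-05] 0.08555962421336419 0.0726
scene 50.9830015899995 [ 0.94979296 -0.6751342   1.12962934]
side 44.33986760048827 [0.37444413 0.83109558 0.90395511]
```

View pics/scene0.png

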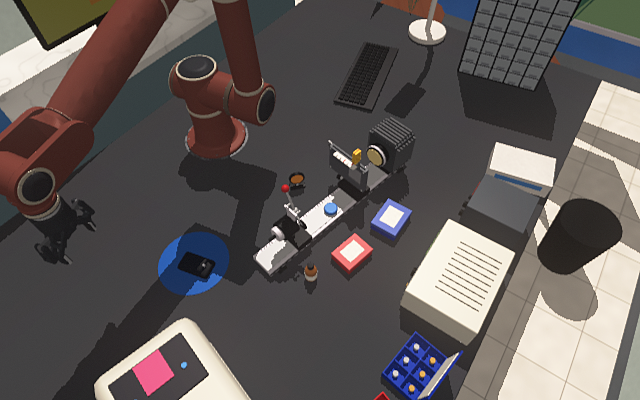

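View pics/side0.png

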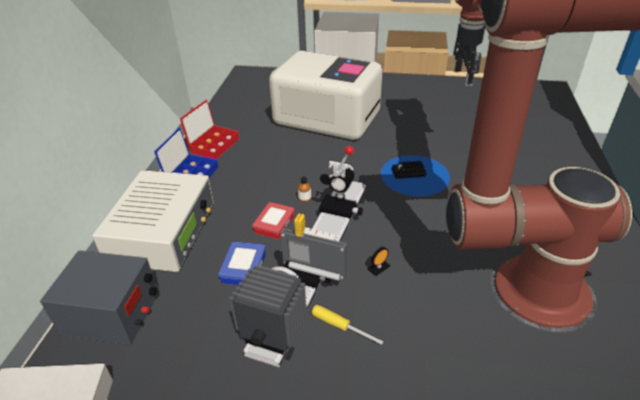

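Scene picture: the red ball is at about (285,188), the yellow tab at (356,157), the rail runs between (265,262) and (385,170), and the lens cap is at (331,209). Side picture: ball about (349,151), tab about (299,225).

Run:
```python
from h import *
import pickle
d=pickle.load(open("d0.pkl","rb"));s,e=d["scene"],d["side"]
def cent(im,box,h0,h1,smin=130,vmin=60):
    x0,y0,x1,y1=box;c=im["image"][y0:y1,x0:x1];h=cv2.cvtColor(c,cv2.COLOR_BGR2HSV)
    H=h[...,0];m=((H>=h0)&(H<=h1) if h0<h1 else (H>=h0)|(H<=h1))&(h[...,1]>smin)&(h[...,2]>vmin)
    n,l,st,ce=cv2.connectedComponentsWithStats(m.astype(np.uint8));i=1+np.argmax(st[1:,4])
    print(st[i]+[x0,y0,0,0,0]);return ce[i]+[x0,y0]
b1=cent(s,(270,175,300,200),170,8);b2=cent(e,(335,140,365,165),170,8)
print("ball",b1,b2,two(s,b1,e,b2))
t1=cent(s,(345,140,370,175),18,35);t2=cent(e,(285,205,315,240),18,35)
print("tab",t1,t2,two(s,t1,e,t2))
a=cv2.resize(s["image"][130:280,240:420],None,fx=4.4,fy=4,interpolation=cv2.INTER_CUBIC)
cv2.imwrite("pics/crop1.png",cv2.resize(s["image"][135:280,245:420],None,fx=4,fy=4,interpolation=cv2.INTER_CUBIC))
cv2.imwrite("pics/crop2.png",cv2.resize(e["image"][140:310,225:405],None,fx=3.5,fy=3.5,interpolation=cv2.INTER_CUBIC))
```

```text
[281 184   8   8  53]
[345 146   9   9  65]
ball [284.66037736 187.77358491] [348.87692308 149.87692308] (array([ 0.48035556, -0.17741753,  0.23333061]), np.float64(0.00019407182412475063))
[352 148   9  17 104]
[294 213  11  24 203]
tab [356.125      156.15384615] [299.19704433 224.49261084] (array([0.56070133, 0.06031838, 0.18940986]), np.float64(9.212905195986261e-05))
```

View pics/crop1.png

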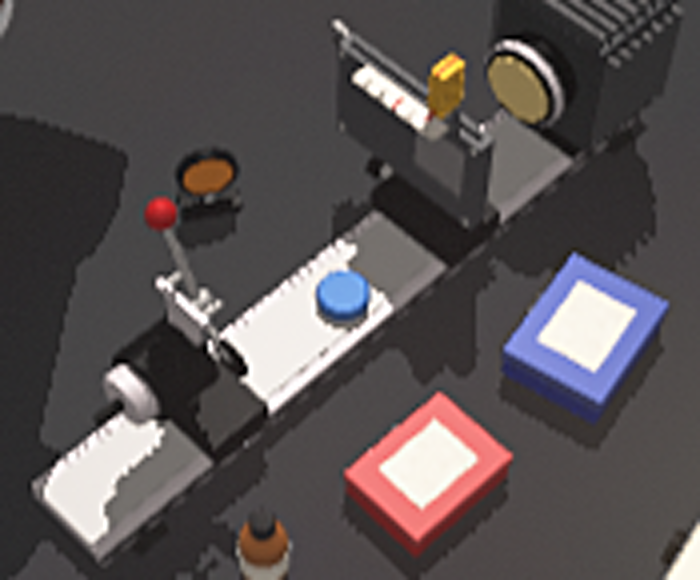

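View pics/crop2.png

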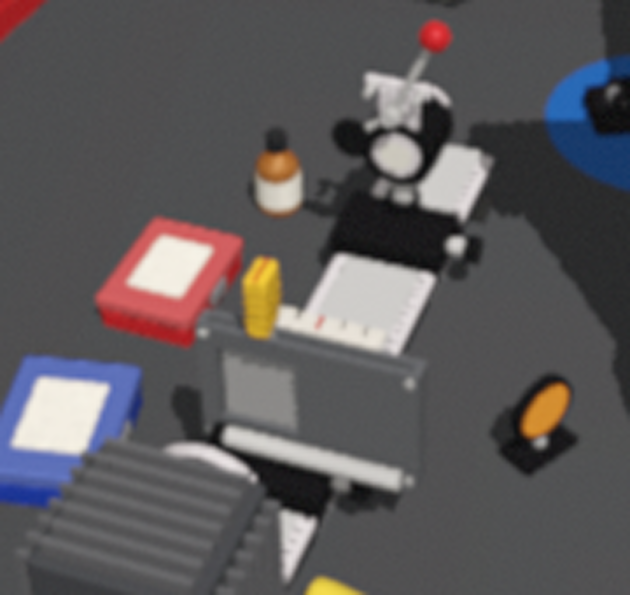

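The crops show the frame's top rod from (335,25) to (490,130) in crop1, and the rail edges from (100,560) to (575,155) and (35,487) to (375,215). The lever leans towards the robot. The tab is at the shut (+x) end and the ledge is on its detector side.

Run:
```python
from h import *
import pickle
d=pickle.load(open("d0.pkl","rb"));s,e=d["scene"],d["side"]
c1=lambda x,y:(245+x/4-.4,135+y/4-.4)
c2=lambda x,y:(225+x/3.5-.4,140+y/3.5-.4)
def ang(a,b):
    v=b-a;return v[:2].round(4),np.degrees(np.arctan2(v[1],v[0]))
print("railR",ang(plane(s,*c1(100,560),.03),plane(s,*c1(575,155),.03)))
print("railL",ang(plane(s,*c1(35,487),.03),plane(s,*c1(375,215),.03)))
print("frame side top",ang(plane(e,*c2(203,325),.162),plane(e,*c2(425,362),.162)),plane(e,*c2(203,325),.162),plane(e,*c2(425,362),.162))
print("frame scene top",ang(plane(s,*c1(340,28),.165),plane(s,*c1(487,130),.165)),plane(s,*c1(340,28),.165),plane(s,*c1(487,130),.165))
for n,P,z in [("lensc",(343,290),.043),("filter",(205,175),.045),("filterbase",(210,205),.003)]:print(n,plane(s,*c1(*P),z))
print("ledge red", plane(s,*c1(398,103),.162), "shut",plane(s,*c1(432,128),.162),"open",plane(s,*c1(362,77),.162))
print("2v red tick",two(s,c1(398,103),e,c2(319,323)))
```

```text
railR (array([0.0972, 0.5156]), np.float64(79.32107576741292))
railL (array([0.0688, 0.3492]), np.float64(78.85692427466834))
frame side top (array([-0.1429,  0.0139]), np.float64(174.45683419036672)) [0.59932454 0.06154393 0.162     ] [0.45643944 0.07541085 0.162     ]
frame scene top (array([ 0.1486, -0.0241]), np.float64(-9.219370727903717)) [0.45001815 0.08389951 0.165     ] [0.59866334 0.05977266 0.165     ]
lensc [ 0.54524578 -0.05104111  0.043     ]
filter [ 0.38826969 -0.02119325  0.045     ]
filterbase [ 0.38927987 -0.01935968  0.003     ]
ledge red [0.52811358 0.04678964 0.162     ] shut [0.56252777 0.04044434 0.162     ] open [0.49106199 0.05326897 0.162     ]
2v red tick (array([0.52730205, 0.04800955, 0.16033968]), np.float64(0.00017614826352011084))
```

Request:
drive_tool --rows '[[[0,0,0],-0.1355],[[0,0,0],-0.1355],[[0,0,0],-0.1355],[[0,0,0],-0.1355],[[0,0,0],-0.1355],[[0,0,0],-0.1355],[[0,0,0],-0.1355],[[0,0,0],-0.1355],[[0,0,0],0]]' --jaw 1 --grip_force 40

```text
t: 1.0
tool_pos: [0.1839, -0.597, 0.3032]
tool_rot: [-2.42, -2.002, -0.001]
contact_force: [0.8, -1.3, 0.2]
opening: -0.0001
grip_force: 0.0
```

Request:
drive_tool --rows '[[[0.02,0.005,0],0],[[0.04,0.012,0],0],[[0.045,0.014,0],0],[[0.045,0.014,0],0],[[0.045,0.014,0],0],[[0.045,0.014,0],0],[[0.045,0.014,0],0],[[0.045,0.014,0],0],[[0.045,0.014,0],0],[[0.03,0.01,0],0]]'

```text
t: 2.0
tool_pos: [0.3831, -0.2202, 0.3038]
tool_rot: [2.422, 2.001, 0.001]
contact_force: [-0.4, -0.0, -0.1]
opening: -0.0004
grip_force: 0.0
```

```bash
cat >> h.py <<'E'
from scipy.spatial.transform import Rotation as Ro
def rel(p,o):
    "tool-axis vector from TCP to p"
    return Ro.from_rotvec(o["tool_rot"]).as_matrix().T@(np.array(p)-o["tool_pos"])
E
python3 - <<'E'
from h import *
o=ctrl.get_obs();print(o["t"],o["tool_pos"],Ro.from_rotvec(o["tool_rot"]).as_matrix().round(3),o["opening"])
print("to ball",rel([.4804,-.1774,.2333],o),"to tab",rel([.5607,.0603,.1894],o))
E
```

```text
2.0 [ 0.38308613 -0.22024087  0.30378191] [[ 0.188  0.982  0.   ]
 [ 0.982 -0.188  0.   ]
 [ 0.     0.    -1.   ]] -0.0004215787173904417
to ball [0.06038432 0.08746891 0.07054043] to tab [0.30894076 0.12151937 0.11455015]
```

Request:
drive_tool --rows '[[[0.02,0,0.006],0],[[0.03,0,0.005],0],[[0.0105,0.01,0],0],[[0,0.02,0],0],[[0,0.01,0],0],[[0,0,0],0],[[0,0,0],0]]'

```text
t: 2.7
tool_pos: [0.4328, -0.171, 0.2926]
tool_rot: [-2.421, -2.001, 0.001]
contact_force: [0.9, 0.4, -0.7]
opening: 0.0001
grip_force: 0.0
```

Request:
drive_tool --rows '[[[0,0.01,0],0],[[0,0.01,0],0],[[0,0.01,0],0],[[0,0.01,0],0],[[0,0,0],0]]'

```text
t: 3.2
tool_pos: [0.473, -0.1787, 0.2932]
tool_rot: [-2.419, -2.003, 0.002]
contact_force: [-5.8, -0.5, 3.6]
opening: -0.0006
grip_force: 2.3
```

Run:
```python
from h import *
o=ctrl.get_obs();print(o["t"],o["tool_pos"],o["contact_force"],rel([.4804,-.1774,.2333],o))
a=vision.get_image("scene")["image"][130:250,230:390];b=vision.get_image("side")["image"][90:210,290:450]
cv2.imwrite("pics/p1.png",np.hstack([cv2.resize(k,None,fx=2.5,fy=2.5,interpolation=cv2.INTER_CUBIC) for k in(a,b)]))
```

```text
3.2 [ 0.47298122 -0.17869076  0.29322401] [-5.75093049 -0.49129057  3.58005966] [0.00267526 0.00713684 0.05991243]
```

View pics/p1.png

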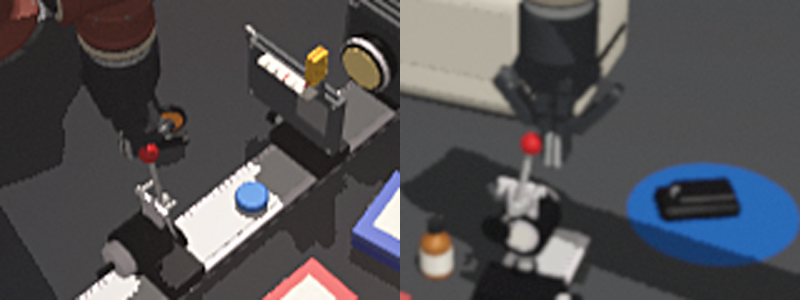

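The closed fingers touch the ball from behind at (150,152) and the lever has started to move. The shutter is still shut.

Request:
drive_tool --rows '[[[0,0.008,0],0],[[0,0.008,0],0],[[0,0.008,0],0],[[0,0.008,0],0],[[0,0.005,0],0],[[0,0,0],0]]'

```text
t: 3.9
tool_pos: [0.5083, -0.1853, 0.2925]
tool_rot: [-2.419, -2.002, 0.002]
contact_force: [-4.9, 0.0, 2.8]
opening: 0.0
grip_force: 2.8
```

Request:
drive_tool --rows '[[[0,0.005,0],0],[[0,0.003,0],0],[[0,0,0],0]]'

```text
t: 4.2
tool_pos: [0.5153, -0.1866, 0.2913]
tool_rot: [-2.418, -2.0, 0.005]
contact_force: [-7.3, -1.5, -0.1]
opening: 0.0001
grip_force: 3.2
```

Run:
```python
from h import *
a=vision.get_image("scene");b=vision.get_image("side")
o=ctrl.get_obs();print(o["t"],o["tool_pos"],o["contact_force"],rel([.4804,-.1774,.2333],o))
P=[]
for im,x0,y0,x1,y1 in((a,270,170,320,215),(b,310,130,365,170)):
    h=cv2.cvtColor(im["image"][y0:y1,x0:x1],cv2.COLOR_BGR2HSV);m=((h[...,0]>=170)|(h[...,0]<=8))&(h[...,1]>130)&(h[...,2]>60)
    n,l,st,ce=cv2.connectedComponentsWithStats(m.astype(np.uint8));i=1+np.argmax(st[1:,4]);print(st[i]);P.append(ce[i]+[x0,y0])
p,e=two(a,P[0],b,P[1]);print(p,e,(p-[.4804,-.1774,.2333])@[.982,-.188,0])
```

```text
4.3 [ 0.51511382 -0.18663615  0.29138904] [-6.62324096 -0.08722074  0.72888028] [ 0.00257304 -0.03554556  0.05826307]
[26 28  9  8 50]
[12 12  8  8 56]
[ 0.54048463 -0.19003546  0.23371915] 2.307666464278139e-05 0.06137857418869727
```

Request:
drive_tool --rows '[[[0,0.003,0],0],[[0,0,0],0],[[0,0,0],0],[[0,0,0],0],[[0,0,0],0],[[0,0,0],0],[[0,0,0],0]]'

```text
t: 5.0
tool_pos: [0.5175, -0.1871, 0.2908]
tool_rot: [-2.417, -1.999, 0.007]
contact_force: [-8.0, -0.4, 0.1]
opening: -0.0002
grip_force: 3.9
```

Request:
drive_tool --rows '[[[0,0.004,0],0],[[0,0,0],0],[[0,0,0],0],[[0,0,0],0],[[0,0,0],0],[[0,0,0],0]]'

```text
t: 5.6
tool_pos: [0.5189, -0.1874, 0.2906]
tool_rot: [-2.411, -1.994, 0.016]
contact_force: [-21.2, 2.1, 5.0]
opening: 0.0
grip_force: 10.7
```

Run:
```python
from h import *
a=vision.get_image("scene");b=vision.get_image("side")
o=ctrl.get_obs();print(o["t"],o["tool_pos"],o["contact_force"],rel([.4804,-.1774,.2333],o))
P=[]
for im,x0,y0,x1,y1 in((a,270,170,320,215),(b,310,130,365,170)):
    h=cv2.cvtColor(im["image"][y0:y1,x0:x1],cv2.COLOR_BGR2HSV);m=((h[...,0]>=170)|(h[...,0]<=8))&(h[...,1]>130)&(h[...,2]>60)
    n,l,st,ce=cv2.connectedComponentsWithStats(m.astype(np.uint8));i=1+np.argmax(st[1:,4]);print(st[i]);P.append(ce[i]+[x0,y0])
p,e=two(a,P[0],b,P[1]);print(p,e,(p-[.4804,-.1774,.2333])@[.982,-.188,0])
```

```text
5.7 [ 0.51891288 -0.18737142  0.29064574] [-21.28462491   1.48293748   4.02309617] [ 0.00255972 -0.03876759  0.0579804 ]
[27 29  8  7 47]
[11 12  8  8 54]
[ 0.54318378 -0.19063988  0.2324721 ] 5.447673080976407e-05 0.06414277175988536
```

At the stop: the force jumped to 21 N and the ball has moved about 62 mm. I'll retreat and let the lever come back.

Request:
drive_tool --rows '[[[0,-0.008,0],0],[[0,-0.012,0],0],[[0,-0.012,0],0],[[0,-0.012,0],0],[[0,-0.012,0],0],[[0,-0.012,0],0],[[0,-0.015,0],0],[[0,-0.02,0],0],[[0,-0.015,0],0],[[0,0,0],0]]'

```text
t: 6.7
tool_pos: [0.4067, -0.1656, 0.2927]
tool_rot: [2.419, 2.001, 0.003]
contact_force: [-0.3, -0.4, -0.6]
opening: 0.0001
grip_force: 0.0
```

Request:
drive_tool --rows '[[[0,0,-0.02],0],[[0,0,-0.03],0],[[0,0,-0.02],0],[[0,0,0],0],[[0,0,0],0]]' --jaw 0

```text
t: 7.2
tool_pos: [0.408, -0.166, 0.3628]
tool_rot: [2.419, 2.003, 0.001]
contact_force: [-0.2, -1.4, -0.3]
opening: 0.0723
grip_force: 0.0
```

Run:
```python
from h import *
a=vision.get_image("scene");b=vision.get_image("side")
o=ctrl.get_obs();print(o["t"],o["tool_pos"],o["tool_rot"],o["contact_force"],o["opening"],"tab",rel([.5607,.0603,.1894],o))
P=[]
for im,x0,y0,x1,y1 in((a,270,170,320,215),(b,310,130,365,170)):
    h=cv2.cvtColor(im["image"][y0:y1,x0:x1],cv2.COLOR_BGR2HSV);m=((h[...,0]>=170)|(h[...,0]<=8))&(h[...,1]>130)&(h[...,2]>60)
    n,l,st,ce=cv2.connectedComponentsWithStats(m.astype(np.uint8));i=1+np.argmax(st[1:,4]);print(st[i]);P.append(ce[i]+[x0,y0])
p,e=two(a,P[0],b,P[1]);print(p,e,(p-[.4804,-.1774,.2333])@[.982,-.188,0])
```

```text
7.3 [ 0.40742629 -0.16573556  0.36125846] [-2.41852465e+00 -2.00213379e+00  4.93792628e-04] [-0.80199951 -0.52975754  0.16747764] 0.08519209511107588 tab [0.25051608 0.10865413 0.17191918]
[11 14  8  8 53]
[35 16  9  9 65]
[ 0.48035556 -0.17741753  0.23333061] 0.00019407182412475063 -4.0344751805343916e-05
```

```bash
python3 - <<'E'
from h import *
import pickle
d=pickle.load(open("d0.pkl","rb"));s,e=d["scene"],d["side"]
for p in((368.5,133),(370,130)):
  for q in ((303.6,286),(295,281)): print(two(s,p,e,q))
print("far front corner", [two(s,(392,147),e,q) for q in((254,266),(250,268))])
u=np.array([.982,-.188,0]);v=np.array([.188,.982,0])
t=np.array([.5607,.0603,.19])
for dx in(-.04,.04): print(proj(s,t+v*.042+u*dx+[0,0,.058]))
E
python3 - <<'E'
import cv2,pickle
d=pickle.load(open("d0.pkl","rb"))
a=d["scene"]["image"][105:185,320:430];b=d["side"]["image"][210:370,220:330]
cv2.imwrite("pics/lamp.png",cv2.hconcat([cv2.resize(a,(440,320),interpolation=cv2.INTER_CUBIC),cv2.resize(b[:110],(330,320),interpolation=cv2.INTER_CUBIC)]))
E
```

```text
(array([0.52620207, 0.1971981 , 0.15131705]), np.float64(0.0014262808472110197))
(array([0.53714457, 0.19125477, 0.16023808]), np.float64(0.016020878819975264))
(array([0.52562181, 0.20422635, 0.15911327]), np.float64(0.000758072276884371))
(array([0.53645484, 0.19827476, 0.16784414]), np.float64(0.013706089957046494))
far front corner [(array([0.62858095, 0.17263433, 0.16891764]), np.float64(0.010252732750025074)), (array([0.63189192, 0.17593775, 0.16706151]), np.float64(0.018809127885900202))]
(np.float64(357.0365953133399), np.float64(128.07443062352252))
(np.float64(377.64620647913137), np.float64(142.26037908567127))
```

View pics/lamp.png

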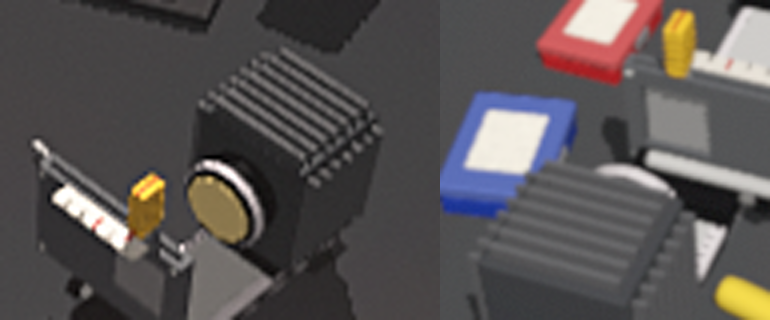

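Lamp house is at y ≥ 0.17 and about 0.165 m high, so it is clear of the gripper. I'll move over the tab with the jaw half closed.

Request:
drive_tool --rows '[[[0.03,0.012,0],0],[[0.04,0.018,0],0],[[0.04,0.018,0],0],[[0.04,0.018,0],0],[[0.04,0.018,0],0],[[0.03,0.013,0],0],[[0.02,0.008,0],0],[[0.0105,0.0035,0],0],[[0,0,0],0],[[0,0,0],0]]' --jaw 0.5 --grip_force 30

```text
t: 8.3
tool_pos: [0.5605, 0.0593, 0.3622]
tool_rot: [-2.42, -2.002, 0.002]
contact_force: [0.0, 0.8, -0.2]
opening: 0.0422
grip_force: 0.0
```

Run:
```python
from h import *
w=vision.get_image("wrist")
o=ctrl.get_obs();print(o["t"],o["tool_pos"],o["tool_rot"],o["contact_force"],o["opening"],"tab",rel([.5607,.0603,.1894],o))
# yellow tab top in fisheye
h=cv2.cvtColor(w["image"],cv2.COLOR_BGR2HSV);m=(h[...,0]>=18)&(h[...,0]<=35)&(h[...,1]>130)&(h[...,2]>60)
n,l,st,ce=cv2.connectedComponentsWithStats(m.astype(np.uint8));i=1+np.argsort(-st[1:,4])[:3];print(st[i],ce[i])
f=200/np.tan(np.radians(w["vertical_fov"])/2)
def fp(X):
    c=np.array(w["R"])@X+w["t"];r=np.hypot(c[0],c[1]);k=f*np.arctan2(r,c[2])/r;return np.array([w["cx"]+k*c[0],w["cy"]+k*c[1]])
t=np.array([.5607,.0603,.1894]);u=np.array([.982,-.188,0]);v=np.array([.188,.982,0])
for dz in(.023,-.023):print([fp(t+a*u*.007+b*v*.012+[0,0,dz]).round(1).tolist() for a in(-1,1) for b in(-1,1)])
cv2.imwrite("pics/w1.png",w["image"])
```

```text
8.35 [0.56051465 0.05901843 0.3624787 ] [-2.42092814e+00 -2.00180589e+00  1.23343348e-03] [ 0.07364988 -0.32080185 -0.14451639] 0.04265579031538373 tab [1.37228350e-03 5.94098217e-05 1.73078091e-01]
[[ 218   94   63   26 1135]
 [ 310  180   20   42  669]
 [ 519  229    8    8   48]] [[249.47136564 106.27312775]
 [319.63527653 199.0941704 ]
 [522.4375     232.66666667]]
[[311.8, 220.4], [311.6, 189.4], [330.4, 220.5], [330.7, 189.4]]
[[313.4, 203.5], [313.2, 177.1], [329.1, 203.5], [329.2, 177.1]]
```

View pics/w1.png

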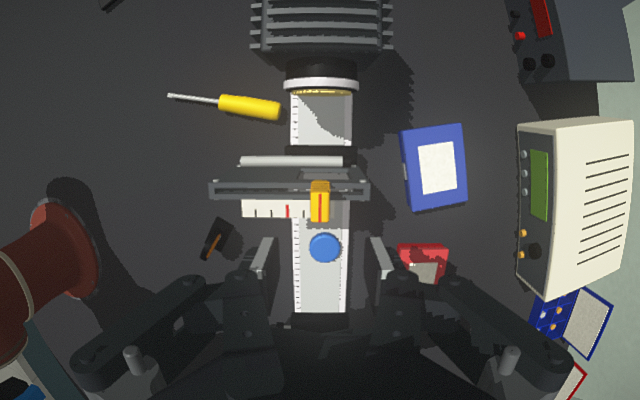

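Wrist picture: the tab is at columns 310–329, rows 180–221, as predicted (within about 1 mm) and square to the fingers. The red half tick is at (288,211). I'll go down and grip.

Request:
drive_tool --rows '[[[0.001,0,0.02],0],[[0,0,0.03],0],[[0,0,0.03],0],[[0,0,0.02],0],[[0,0,0.012],0],[[0,0,0],0],[[0,0,0],0]]'

```text
t: 9.05
tool_pos: [0.5614, 0.0603, 0.252]
tool_rot: [2.42, 2.002, 0.002]
contact_force: [0.0, 0.2, 0.5]
opening: 0.0428
grip_force: 0.0
```

Request:
drive_tool --rows '[[[0,0,0],0],[[0,0,0],0],[[0,0,0],0],[[0,0,0],0],[[0,0,0],0],[[0,0,0],0]]' --jaw 1 --grip_force 30

```text
t: 9.65
tool_pos: [0.5597, 0.0612, 0.2529]
tool_rot: [-2.418, -2.001, 0.005]
contact_force: [-12.6, 0.9, 9.6]
opening: 0.0137
grip_force: 31.4
```

Gripped (opening 13.7 mm). Pulling slowly along -y of the tool.

Request:
drive_tool --rows '[[[0,-0.003,0],0],[[0,-0.005,0],0],[[0,-0.005,0],0],[[0,-0.005,0],0],[[0,-0.004,0],0],[[0,-0.003,0],0],[[0,0,0],0],[[0,0,0],0]]'

```text
t: 10.45
tool_pos: [0.538, 0.0654, 0.2529]
tool_rot: [2.417, 2.0, 0.007]
contact_force: [6.4, -1.1, 3.8]
opening: 0.0137
grip_force: 31.2
```

```bash
cat > tab.py <<'E'
from h import *
import pickle
d=pickle.load(open("d0.pkl","rb"))
a=vision.get_image("scene");b=vision.get_image("side");w=vision.get_image("wrist")
o=ctrl.get_obs();print(o["t"],o["tool_pos"],o["contact_force"],o["opening"],o["grip_force"])
print("tcp open",(o["tool_pos"]-np.array([.5607,.0603,0]))@[-.982,.188,0])
z=lambda im,x0,y0,x1,y1,k:cv2.resize(im["image"][y0:y1,x0:x1],None,fx=k,fy=k,interpolation=cv2.INTER_CUBIC)
cv2.imwrite("pics/t%d.png"%(o["t"]*100),np.hstack([z(a,310,120,390,190,5),z(b,270,195,350,265,5)]))
cv2.imwrite("pics/w%d.png"%(o["t"]*100),z(w,220,130,420,280,4))
E
python3 tab.py; ls pics
```

```text
10.6 [0.53803858 0.06538333 0.25291404] [ 6.64627341 -0.56325093  3.89516458] 0.013507158735525285 31.239337921142578
tcp open 0.02320917614422055
crop1.png
crop2.png
lamp.png
p1.png
scene0.png
side0.png
t1060.png
w1.png
w1060.png
```

Request:
drive_tool --rows '[[[0,-0.003,0],0],[[0,-0.003,0],0],[[0,-0.001,0],0],[[0,0,0],0],[[0,0,0],0],[[0,0,0],0]]'

```text
t: 11.2
tool_pos: [0.5314, 0.0667, 0.2529]
tool_rot: [2.417, 2.0, 0.008]
contact_force: [7.8, -0.6, 3.2]
opening: 0.0137
grip_force: 31.4
```

```bash
python3 tab.py; cp pics/t11*.png pics/tv.png; cp pics/w11*.png pics/wv.png
```

```text
11.35 [0.53144082 0.06669768 0.25286592] [ 8.20335942 -1.35666145  2.5267214 ] 0.01369947019196623 31.38276368379593
tcp open 0.029935281241027293
```

View pics/wv.png

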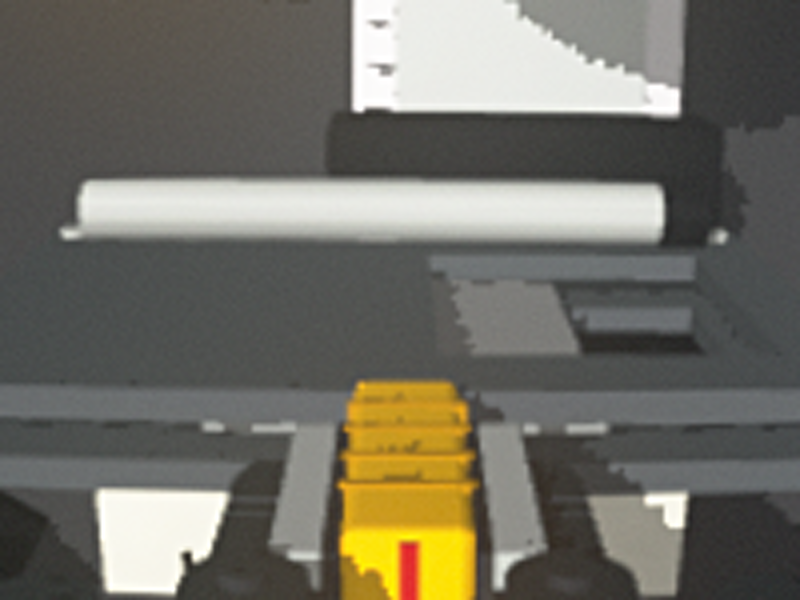

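View pics/tv.png

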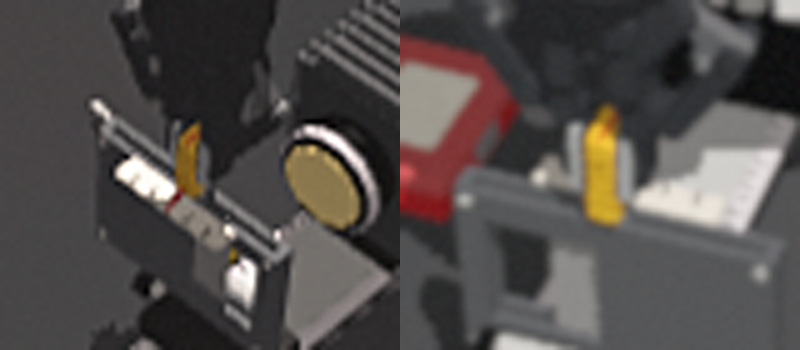

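The tab sits between both finger pads. Its pointer meets the red half tick (scene half, about (175,200)), and the window behind is about half uncovered. I'll check this numerically from the side view.

Run:
```python
from h import *
import pickle
d=pickle.load(open("d0.pkl","rb"));e0=d["side"];e=vision.get_image("side");s=vision.get_image("scene");s0=d["scene"]
def m(im):
    h=cv2.cvtColor(im["image"][195:265,270:350],cv2.COLOR_BGR2HSV);k=(h[...,0]>=15)&(h[...,0]<=35)&(h[...,1]>130)&(h[...,2]>60)
    y,x=np.nonzero(k);b=y.max();q=(y>=b-9)&(y<=b-2);return x[q].mean()+270,y[q].mean()+195,b+195
a,b=m(e0),m(e);print(a,b)
print((plane(e,b[0],b[1],.172)-plane(e0,a[0],a[1],.172))@[-.982,.188,0])
o=ctrl.get_obs();print(o["t"],o["contact_force"],o["dq"])
```

```text
(np.float64(298.7647058823529), np.float64(230.38235294117646), np.int64(236)) (np.float64(309.8679245283019), np.float64(233.75471698113208), np.int64(239))
0.026930081524866437
11.45 [ 7.54177179 -0.45098024  3.08503343] [-0.00026528  0.00096225 -0.00066513 -0.00097016  0.00038124 -0.0008968 ]
```

Request:
drive_tool --rows '[[[0,-0.001,0],0],[[0,-0.001,0],0],[[0,0,0],0],[[0,0,0],0],[[0,0,0],0],[[0,0,0],0],[[0,0,0],0],[[0,0,0],0]]'

```text
t: 12.25
tool_pos: [0.5296, 0.0671, 0.2529]
tool_rot: [2.417, 2.0, 0.009]
contact_force: [8.7, -1.0, 3.2]
opening: 0.0136
grip_force: 31.4
```

Run:
```python
from h import *
import pickle
d=pickle.load(open("d0.pkl","rb"));e0=d["side"];e=vision.get_image("side")
def m(im,c):
    h=cv2.cvtColor(im["image"][195:265,270:350],cv2.COLOR_BGR2HSV);k=(h[...,0]>=15)&(h[...,0]<=35)&(h[...,1]>c)&(h[...,2]>60)
    y,x=np.nonzero(k);b=y.max();q=(y>=b-9)&(y<=b-2);return x[q].mean()+270,y[q].mean()+195
for c in(90,130,170):
    a,b=m(e0,c),m(e,c);print((plane(e,*b,.172)-plane(e0,*a,.172))@[-.982,.188,0])
o=ctrl.get_obs();print(o["t"],o["tool_pos"],o["contact_force"],o["opening"])
```

```text
0.03014505422402704
0.028756973331947783
0.02953151230517922
12.3 [0.52955963 0.06707396 0.25290244] [ 8.79344138 -0.63828224  3.64682752] 0.01350092755216152
```

All the estimates agree on 29–31 mm, and the force of about 9 N fits half travel. I'm handing it in.

```bash
python3 -c "
from station import ctrl
print(ctrl.finish_job())"
```

```text
the job is handed in; nothing more can be done
None
```

I handed the job in with the zero lever pushed to its stop, held there and sprung back home, and the shutter gripped steady at about 30 mm open (estimated from the cameras and arm position); the result of the judging was not shown.

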